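# Fit the T-handled key on the leak tester's toothed spindle

### The arm

A 7-joint arm with a two-finger parallel gripper is mounted at the origin on the work surface. World frame = base frame: x ahead of the robot, y to its left, z up, the work surface at z = 0. Lengths are in m, angles in rad, forces in N, time in s.
With the tool pointing down it reaches from about 0.425 to 1.025 m from the base axis. Payload 9.4 kg.
Tool frame: the origin (TCP) lies at the very end of the fingers, on their centre line; the grasp point (between the pads) lies 19 mm behind it; z points along the fingers, y is the line along which they close (so a half turn about z gives the same grasp; the last joint's range is limited). The gripper opens to 85 mm and grips with 20 to 120 N. Pads are 22 mm wide; open, the fingers measure 114 mm over their backs; the gripper's body (76 mm by 85 mm) begins 54 mm behind the grasp point. The pads swing forward as they close: fully open they stand 13 mm farther back than shut.
Start: joints at [1.153, 0.599, -0.003, 1.599, 0.002, 0.943, -0.08], TCP at [0.242, -0.683, 0.231] pointing down, gripper open.
Joint ranges: [-2.57, 2.57], [-0.35, 1.97], [-1.29, 1.29], [0.11, 2.56], [-1.05, 4.19], [0.11, 1.86], [-2.63, 2.63]. Speed limits (rad/s): [2.22, 2.22, 3.01, 3.01, 3.14, 3.14, 3.14].

### API

Orientations are given as a unit quaternion [x, y, z, w].
In Python, from bench import ctrl gives the robot as it stands.
- The arm moves only by the tool apply_moves, never from a script. Its argument "targets" is a list of rows, each a list of 7 numbers: the shift along the tool's x, y, z normalised to -1 to 1, where 1 is 1000 mm, then the turn, a rotation vector about the tool's x, y, z normalised to -1 to 1, where 1 is 45 degrees, then the closure, from -1 (fully open) to 1 (shut). In form: [[dx, dy, dz, wx, wy, wz, jaw], ...]. A call has 1 to 8 rows; each row shifts and turns the commanded pose from where the row before left it, along the tool's axes as they then stand; what a row does not reach is not made up. A row lasts 1/12 s, in which the tool goes at most 41.7 mm and 7.16 degrees, less where a joint would pass 70% of its speed; a pose out of reach is approached as far as the arm can. A call with a number of a shift or a turn outside -1 to 1 is refused whole. A call with a gripper value outside its range is refused whole. The fingers move at their own pace and stop on an object; "grip_force" is the grip in N (left out, the last holds). Time passes only in rows, so rows that do not move let the fingers close. It gives the time, the measured TCP pose, the force, the opening and the grip force at its end, in the units of the state.
- ctrl.sense(): the state, without advancing time (a new reading comes with each control period).
- ctrl.grab_frame(name): name is "side" or "top"; returns a dict with "img" (400x640x3 uint8, red, green, blue), "fx", "fy", "cx", "cy" (pixels), "T" (4x4, takes a point from camera to world coordinates). Camera axes: x right, y down, z forward; pixel columns grow to the right and rows downward; lengths in m; the calibration is good to about 2 mm. A picture is of the moment at which its call begins. There is no depth.
- ctrl.sign_off(): hands the job in; it is judged then, once.
The state is a dict: "clock": time; "q": joint angles; "joint_velocities": joint speeds; "tau": joint torques, N m; "ee_pos": TCP position; "tool_rot": TCP orientation; "contact_force": force on the tool from outside, world axes, zero at the start; "ft_torque": the same for the moment, N m; "finger_gap": opening from 0.0 (shut) to 1.0 (fully open); "grip_force": force on a finger pad.
Only numpy, scipy, OpenCV 4.12 (cv2) and the standard library are available. Lean on these libraries where they do the work, as an engineer would, in place of code of your own. Each camera call takes 0.05 s, during which the arm holds its last target. There are 200 camera calls.

### The job

Pick up the T-handled key and fit it on the toothed spindle of the leak tester's sloping face: turn it until its inner teeth mesh with the spindle's teeth and push it fully home, its rim flat on the face, before you let go of it. Leave it sitting there, and do not shift or tip the mug, the gas detector or the gas can.

Things in the scene. Friction and masses are not known exactly. Their poses are not given: they have to be found in the camera images.
- key_grip (a point): Centre of the grip bar of the loose T-handled key (0.25 to 0.5 kg), on the key's axis. Axes: x along the bar, z up the key's axis. The key starts upright on the bench, open end down, bar on top. Grey plastic bar: 110 long (x), 20 wide (y), 26 high; this point is 77 above the key's rim. Below the bar, a stem of 16 diameter, 18 long, then a steel disc of 72 diameter, its top 46 above the rim.
- key_rim (a point): Centre of the key's open lower end (same axes as key_grip). Hexagonal steel sleeve 40 high, 66 across flats. Inside, six teeth 7 wide, one at each corner of the hexagon (30, 90, 150.. degrees from the bar), from 2 above the rim up; 34 diameter free between their tips. Grooves between them face the flats, 54 over their floors. The bar points along two opposite grooves.
- spindle_seat (a point): Foot of the steel spindle, on its axis, in the tester's sloping face. z: the spindle's axis, out of the face, leaning 30 degrees from vertical. x: through the middle of a tooth; the frame turns with the spindle. Six teeth (0, 60, 120.. degrees from x), 7 wide, 48 over opposite tips, 22 high from the face. Fully home, the key's rim lies on the face here and gravity keeps it there.
- spindle_tip (a point): Top of the spindle, 37 out from the face. Above the teeth a round pilot of 30 diameter goes on to 30 from the face, then tapers to 20 here. The key has 2 mm play around the pilot. The teeth mesh within about 5 degrees, with the bar in line with any of the three pairs of opposite spindle teeth; out of mesh the key stops with its rim about 20 off the face.
- spindle (a joint): Angle of the spindle about its axis, anticlockwise seen from outside; at 0 a tooth points straight up the slope. It turns stiffly (about 0.4 N m) and stays where it is left.
- tester: Leak tester, fixed to the bench: a blue block whose 150 by 160 face slopes 30 degrees down towards the tester's front (its -x, facing the robot's right or far right), the spindle standing square in it; the block's top edge, behind the spindle, is 148 above the bench; farther back a grey housing 103 high with a round gauge on top, 142 high. Origin: on the bench, under the spindle's foot (4 before it), which is 123 above the bench.
- mug: White mug, 80 diameter, 90 high, handle on its +y side; origin at the centre of its underside. Bystander.
- detector: Gas detector, a blue box 60 by 85, 140 high, standing; origin at the centre of its underside. Bystander.
- gas_can: Calibration gas can, 66 diameter, 190 high, standing; origin at the centre of its underside. Bystander.
There are look-alikes about, which are no part of the job. Leave any green look-alike of the part that bears key_grip alone.

How it is judged:
On the way:
1. the key is fully home on the spindle, teeth meshed, while the gripper still touches it (z of key_grip in the frame of spindle_seat between 0.071 and 0.081 m and x of key_grip in the frame of spindle_seat between -0.008 and 0.008 m and y of key_grip in the frame of spindle_seat between -0.008 and 0.008 m and angle between the z axis of key_grip and the z axis of spindle_seat, either way round below 0.09 rad and contact force between the fingers and key above 0.5 N), for 0.1 s.
At the end, for the whole second after the job is handed in: The key rests fully home on the spindle with teeth meshed: bar centre within 4 mm of its fully-home height above the face and within 8 mm of the spindle's axis, key axis within 5 degrees of the spindle's, released and at rest (z of key_grip in the frame of spindle_seat between 0.071 and 0.081 m and x of key_grip in the frame of spindle_seat between -0.008 and 0.008 m and y of key_grip in the frame of spindle_seat between -0.008 and 0.008 m and angle between the z axis of key_grip and the z axis of spindle_seat, either way round below 0.09 rad and linear speed of key below 0.02 m/s); the robot touches nothing.
It fails at once if the mug is shifted by more than 30 mm or tipped over 0.3 rad (distance of mug from where it was at the start of the episode above 0.03 m or angle between mug's own z axis and vertical above 0.3 rad).
It fails at once if the gas detector is shifted by more than 30 mm or tipped over 0.3 rad (distance of detector from where it was at the start of the episode above 0.03 m or angle between detector's own z axis and vertical above 0.3 rad).
It fails at once if the gas can is shifted by more than 30 mm or tipped over 0.3 rad (distance of gas_can from where it was at the start of the episode above 0.03 m or angle between gas_can's own z axis and vertical above 0.3 rad).
It also fails if it takes over 48 s, if anything falls off the work surface, if the arm or the gripper's body presses on something with over 40 N, if the wrist force passes 120 N, or if a joint passes its speed limit or range.

## Working session

There is one attempt and no reset: what is moved stays moved. The work goes in short steps, Python scripts to look and compute and a tool call to move; the robot and the scene stay as the last step left them, time stands still between calls to the robot, and variables do not carry over. Pictures are saved under pics/ and viewed, at most 10 in all, crops included, and the job is handed in when it is done.

Besides the shell and the picture viewer there is one more tool, called after ">>>" as name([rows], argument=value, ...), one row to a line, values as JSON. apply_moves: Moves the arm, as the interface text tells. Its arguments: {"type":"object","properties":{"targets":{"type":"array","items":{"type":"array","items":{"type":"number"}}},"grip_force":{"type":"number"}},"required":["targets"]}

```bash
mkdir -p pics; ls; python3 - <<'E'
from bench import ctrl
import cv2,numpy as np
s=ctrl.sense();print(s)
for n in("side","top"):
    f=ctrl.grab_frame(n);cv2.imwrite(f"pics/{n}0.png",f["img"][:,:,::-1]);print(n,f["fx"],f["fy"],f["cx"],f["cy"],np.round(f["T"],4).tolist())
E
```

```text
pics
{'clock': 0.0, 'q': array([ 1.15331103,  0.60012543, -0.00252024,  1.60011377,  0.00181508,
        0.94290172, -0.07978432]), 'joint_velocities': array([-0.0003507 , -0.00059588,  0.00049311,  0.00138862,  0.00115928,
       -0.00063601, -0.0004863 ]), 'tau': array([-2.40092168e-04, -7.76454592e+01,  1.56557690e+00, -2.58011824e+01,
        1.23736545e-02,  9.05424095e-03, -2.46484876e-05]), 'ee_pos': array([ 0.24212788, -0.68288281,  0.23042282]), 'tool_rot': array([ 9.85512537e-01,  1.69600829e-01, -2.12690777e-04, -7.43515799e-04]), 'contact_force': array([ 0.07367051,  0.72183158, -0.47197328]), 'ft_torque': array([ 0.0138862 , -0.00845792, -0.00127623]), 'grip_force': 0.0, 'finger_gap': 1.0023468372946334}
side 420.9120064134231 420.9120064134231 323.8143013509001 191.506954674069 [[-0.9375, -0.2192, 0.2704, 0.1407], [-0.3479, 0.6177, -0.7053, 0.9199], [-0.0124, -0.7552, -0.6553, 0.9578], [0.0, 0.0, 0.0, 1.0]]
top 382.929608257653 382.929608257653 319.69689306423663 200.8319323587351 [[0.0244, -0.9844, 0.1745, 0.3055], [-0.9996, -0.026, -0.0068, 0.0155], [0.0112, -0.1742, -0.9846, 1.0912], [0.0, 0.0, 0.0, 1.0]]
```

View pics/side0.png

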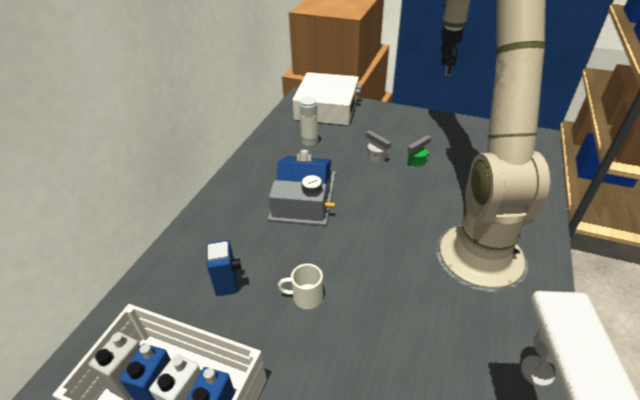

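View pics/top0.png

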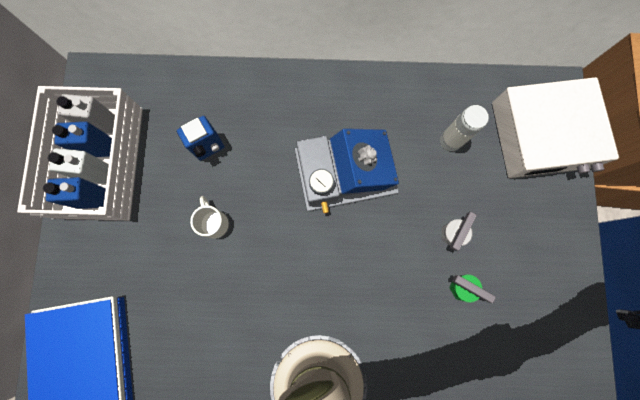

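The side view shows the tester at about (300,190), the key (white disc) at (377,148), the green look-alike at (418,155) and the can at (309,120). The top view shows the key bar from (473,214) to (455,248), the spindle at (367,155), the can at (465,130) and the green look-alike at (468,288).

```bash
cat > h.py <<'E'
from bench import ctrl
import cv2,numpy as np
from scipy.spatial.transform import Rotation as R
def ray(f,p):
    d=np.array([(p[0]-f["cx"])/f["fx"],(p[1]-f["cy"])/f["fy"],1.]);T=np.array(f["T"]);return T[:3,3],T[:3,:3]@d
def onz(f,p,z):
    o,d=ray(f,p);return o+d*(z-o[2])/d[2]
def tri(f1,p1,f2,p2):
    o1,d1=ray(f1,p1);o2,d2=ray(f2,p2)
    t=np.linalg.lstsq(np.c_[d1,-d2],o2-o1,rcond=None)[0]
    a=o1+t[0]*d1;b=o2+t[1]*d2;return (a+b)/2,np.linalg.norm(a-b)
def proj(f,P):
    T=np.array(f["T"]);c=T[:3,:3].T@(np.asarray(P)-T[:3,3]);return np.array([f["fx"]*c[0]/c[2]+f["cx"],f["fy"]*c[1]/c[2]+f["cy"]])
E
python3 - <<'E'
from h import *
t=ctrl.grab_frame("top");s=ctrl.grab_frame("side")
def crop(f,x,y,w,h,k): return cv2.resize(f["img"][y:y+h,x:x+w,::-1],None,fx=k,fy=k,interpolation=cv2.INTER_CUBIC)
a=crop(t,325,120,80,80,5);b=crop(t,430,190,80,80,5)  # top: spindle, key
# side
d=crop(s,265,140,80,40,5);e=crop(s,355,120,80,40,5)
cv2.imwrite("pics/crops.png",np.vstack([np.hstack([a,b]),np.hstack([d,e])]))
np.savez("f0.npz",top=t["img"],side=s["img"])
E
```

```text
(no output)
```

View pics/crops.png

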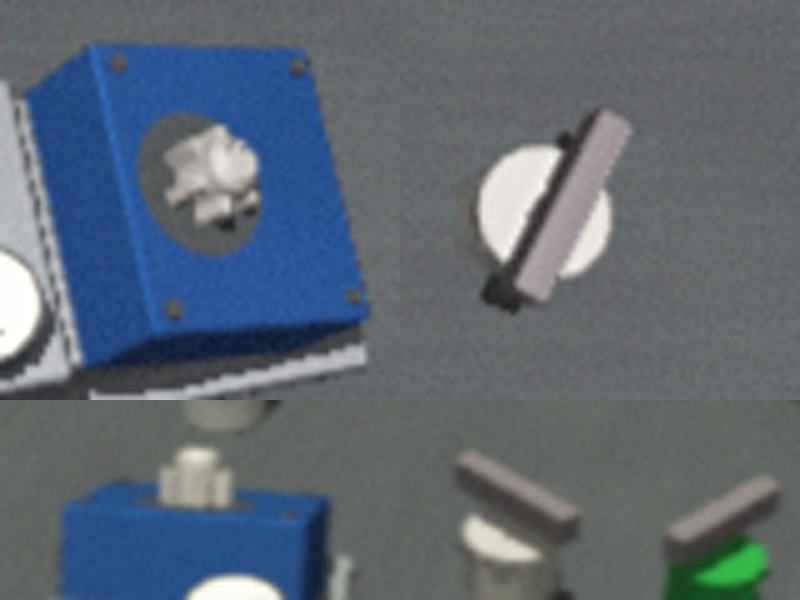

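The crop shows the spindle tip at top px about (372,153) and side px about (304,151). The face's upper edge runs from top px (343.4,129) to (356,187). The key's bar runs from about (552,213) to (506.5,249) before the crop scale is applied, and its contours will be measured next.

```bash
cat >> h.py <<'E'
def tester(t):
    ps=[(343.4,129),(356,187)]
    return [onz(t,p,.148) for p in ps]
E
python3 - <<'E'
from h import *
z=np.load("f0.npz")
t=ctrl.grab_frame("top");s=ctrl.grab_frame("side")
hsv=cv2.cvtColor(t["img"],cv2.COLOR_RGB2HSV)
A,B=tester(t);print("edge",A,B,np.linalg.norm(A-B))
lo=[onz(t,(325+308/5-.0,120+48/5),.073),onz(t,(325+367/5,120+318/5),.073)];print("low",lo,np.linalg.norm(lo[0]-lo[1]))
e=A-B;yaw=np.arctan2(e[1],e[0]);print("edge dir deg",np.degrees(yaw))
e2=lo[0]-lo[1];print("low dir",np.degrees(np.arctan2(e2[1],e2[0])))
P,g=tri(t,(372,153),s,(304.6,151));print("tip",P,g)
# grey ellipse on face
# key bar
roi=(slice(190,270),slice(430,510))
im=t["img"][roi].astype(int);r,gg,b=im[...,0],im[...,1],im[...,2]
m=((r-gg>6)&(r>90)).astype(np.uint8)
n,l,st,c=cv2.connectedComponentsWithStats(m);k=1+st[1:,4].argmax();print(st[k],c[k]+[430,190])
rect=cv2.minAreaRect(cv2.findContours((l==k).astype(np.uint8),0,2)[0][0]);bp=cv2.boxPoints(rect)+[430,190];print(rect,[onz(t,p,.09)[:2].round(4).tolist() for p in bp], "ctr",onz(t,np.array(rect[0])+[430,190],.09))
m2=((r>150)&(abs(r-b)<40)&(r-gg<=8)).astype(np.uint8)
n,l,st,c=cv2.connectedComponentsWithStats(m2);k=1+st[1:,4].argmax()
pts=np.argwhere(m2)[:,::-1].astype(np.float32)
(cx,cy),rad=cv2.minEnclosingCircle(pts);print("disc",onz(t,(cx+430,cy+190),.046),rad,rad/t["fx"]*1.05)
# can top, bottom
for p in[(474.5,118),(452,143)]:print("can",onz(t,p,.19),onz(t,p,0))
# rectified view of tooth plane
c0=P-.037*np.array([0,0,0])
x=np.array([np.cos(yaw+np.pi/2),np.sin(yaw+np.pi/2),0])  # tester +x (back)
print("tx",x)
zax=np.cos(np.pi/6)*np.array([0,0,1])-np.sin(np.pi/6)*x
up=np.cos(np.pi/6)*x+np.sin(np.pi/6)*np.array([0,0,1]);yy=np.cross(zax,up)
seat=P-.037*zax;print("seat",seat,"should z .123")
outs=[]
for f in(t,s):
    for h in(.022,.037):
        L=.04
        src=np.float32([proj(f,seat+h*zax+a*up+b*yy) for a,b in((L,L),(L,-L),(-L,-L),(-L,L))])
        H=cv2.getPerspectiveTransform(src,np.float32([[0,0],[400,0],[400,400],[0,400]]))
        o=cv2.warpPerspective(f["img"],H,(400,400),flags=cv2.INTER_CUBIC)[:,:,::-1].copy()
        cv2.circle(o,(200,200),120 if h<.03 else 50,(0,0,255),1);cv2.drawMarker(o,(200,200),(0,0,255));outs.append(o)
cv2.imwrite("pics/rect.png",cv2.resize(np.vstack([np.hstack(outs[:2]),np.hstack(outs[2:])]),(600,600)))
E
```

```text
edge [ 0.66302481 -0.04771065  0.148     ] [ 0.51038201 -0.08157195  0.148     ] 0.1563534867237973
low [array([ 0.69315595, -0.17368841,  0.073     ]), array([ 0.53926463, -0.20500016,  0.073     ])] 0.15704446819125517
edge dir deg 12.507584924242432
low dir 11.500791394799595
tip [ 0.60298536 -0.12144624  0.14813145] 0.004878480209784794
[ 24  23  22  38 262] [464.35877863 230.46564885]
((34.30000305175781, 40.900001525878906), (7.602630138397217, 39.80200958251953), 26.56505012512207) [[0.3696, -0.3396], [0.4649, -0.3904], [0.4562, -0.4081], [0.3613, -0.357]] ctr [ 0.41259955 -0.37354168  0.09      ]
disc [ 0.41710359 -0.39109068  0.046     ] 19.137798309326172 0.05247619351301723
can [ 0.68533693 -0.37201788  0.19      ] [ 0.76542412 -0.45371776  0.        ]
can [ 0.61851412 -0.31327533  0.19      ] [ 0.68451338 -0.38259079  0.        ]
tx [-0.21656886  0.97626735  0.        ]
seat [ 0.59897883 -0.10338529  0.11608851] should z .123
```

View pics/rect.png

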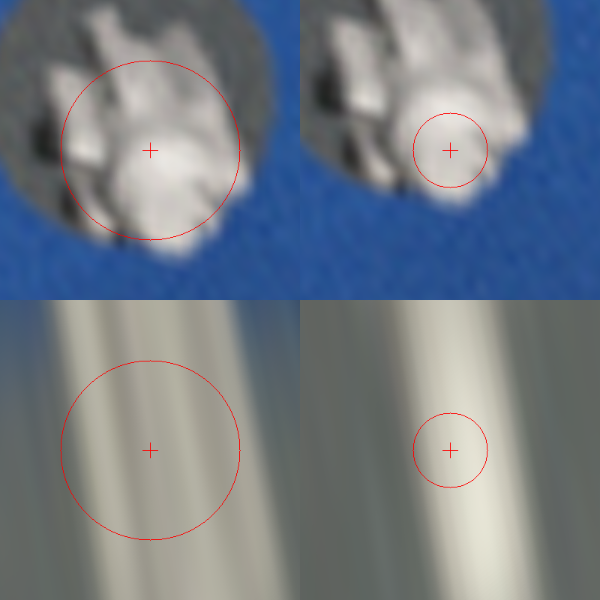

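The rectified view shows that the triangulated tip lies about 7 mm too low (z = 0.148, expected 0.155). I'll take the seat from the face edges instead and measure the teeth again.

```bash
python3 - <<'E'
from h import *
t=ctrl.grab_frame("top");s=ctrl.grab_frame("side")
imt=t["img"].astype(int)
# blue face mask & quad; dark disc ellipse
hsv=cv2.cvtColor(t["img"],cv2.COLOR_RGB2HSV)
roi=np.zeros((400,640),np.uint8);roi[115:205,328:405]=1
bl=((hsv[...,1]>120)&(abs(hsv[...,0].astype(int)-110)<15)&(hsv[...,2]>110)).astype(np.uint8)*roi
cs=max(cv2.findContours(bl,2,cv2.CHAIN_APPROX_NONE)[0],key=cv2.contourArea)
q=cv2.approxPolyDP(cv2.convexHull(cs),3,True)[:,0];print("quad",q.tolist())
cn,hi=cv2.findContours(bl,cv2.RETR_CCOMP,cv2.CHAIN_APPROX_NONE)
holes=[c for c,h in zip(cn,hi[0]) if h[3]>=0];hole=max(holes,key=cv2.contourArea)
el=cv2.fitEllipse(cv2.convexHull(hole));print("hole",el,"->",onz(t,el[0],.123))
# spindle bright mask, both views
for n,f,r in(("t",t,(125,185,345,385)),("s",s,(145,165,290,320))):
    im=f["img"][r[0]:r[1],r[2]:r[3]];h=cv2.cvtColor(im,cv2.COLOR_RGB2HSV)
    m=(h[...,2]>150)&(h[...,1]<60);yx=np.argwhere(m);print(n,"min",yx.min(0)+[r[0],r[2]],"max",yx.max(0)+[r[0],r[2]])
# key
print("disc",onz(t,(459,232.4),.046))
im=imt[190:270,430:510];m=((im[...,0]-im[...,1]>6)&(im[...,0]>90)).astype(np.uint8)
n,l,st,c=cv2.connectedComponentsWithStats(m);k=1+st[1:,4].argmax();yx=np.argwhere(l==k)
W=np.array([onz(t,(x+430,y+190),.09)[:2] for y,x in yx]);mu=W.mean(0);w,v=np.linalg.eigh(np.cov(W.T));d=v[:,1]*np.sign(v[0,1])
pr=(W-mu)@d;pp=(W-mu)@v[:,0];print("bar",mu,np.degrees(np.arctan2(d[1],d[0])),"len",np.ptp(pr),"mid",mu+d*(pr.max()+pr.min())/2,"w",np.ptp(pp))
yaw=np.radians(12);seat=np.array([.597,-.107,.123])
x=np.array([-np.sin(yaw),np.cos(yaw),0]);Z=np.array([0,0,1])
zax=.8660*Z-.5*x;up=.8660*x+.5*Z;yy=np.cross(zax,up)
outs=[]
for h in(0,.022,.037):
    L=.04
    src=np.float32([proj(t,seat+h*zax+a*up+b*yy) for a,b in((L,L),(L,-L),(-L,-L),(-L,L))])
    H=cv2.getPerspectiveTransform(src,np.float32([[0,0],[400,0],[400,400],[0,400]]))
    o=cv2.warpPerspective(t["img"],H,(400,400),flags=cv2.INTER_CUBIC)[:,:,::-1].copy()
    cv2.circle(o,(200,200),{0:160,.022:120,.037:50}[h],(0,0,255),1);cv2.drawMarker(o,(200,200),(0,0,255));outs.append(o)
k=10;o=cv2.resize(s["img"][135:175,285:325,::-1],None,fx=k,fy=k,interpolation=cv2.INTER_CUBIC)
for h,r in((0,.024),(.022,.024),(.030,.015),(.037,.01)):
    for a in np.arange(0,6.28,.2):
        p=(proj(s,seat+h*zax+r*(np.cos(a)*up+np.sin(a)*yy))-[285,135]+.5)*k;cv2.circle(o,tuple(int(i) for i in p),1,(0,0,255),-1)
outs.append(o)
cv2.imwrite("pics/rect2.png",cv2.resize(np.vstack([np.hstack(outs[:2]),np.hstack(outs[2:])]),(600,600)))
E
```

```text
quad [[385, 130], [398, 182], [342, 192], [330, 138], [343, 129]]
hole ((364.48931884765625, 156.11712646484375), (25.36536407470703, 31.57440757751465), 149.345703125) -> [ 0.59929983 -0.10579925  0.123     ]
t min [145 359] max [163 375]
s min [149 297] max [160 310]
disc [ 0.41280802 -0.37586919  0.046     ]
bar [ 0.41315302 -0.37341896] -27.92407081079176 len 0.1076099957905906 mid [ 0.41311056 -0.37339646] w 0.020701474956539172
```

View pics/rect2.png

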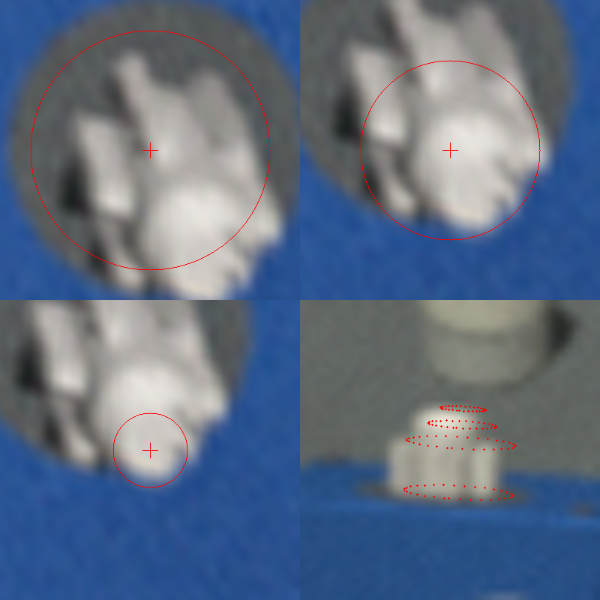

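The hole in the face puts the seat at (0.599,-0.106). The teeth lie about 23° (mod 60) anticlockwise from upslope. The bar centre is (0.413,-0.374) at -27.9°, measuring 108 x 21, which fits the given sizes. I'll turn the tool by +47.4° about its z axis and move above the key.

>>> apply_moves([
  [0.03,-0.026,0,0,0,0,-1],
  [0.03,-0.026,0,0,0,0,-1],
  [0.03,-0.026,0,0,0,0,-1],
  [0.03,-0.026,0,0,0,0,-1],
  [0.03,-0.026,0,0,0,0,-1],
  [0.03,-0.026,0,0,0,0,-1],
  [0.03,-0.026,0,0,0,0,-1],
  [0.03,-0.026,0,0,0,0,-1],
])

```text
clock: 1.07
ee_pos: [0.3996, -0.4054, 0.2315]
tool_rot: [0.986, 0.169, 0.0, 0.0]
contact_force: [1.3, 0.1, -0.3]
finger_gap: 1.001
grip_force: 0.0
```

>>> apply_moves([
  [0.025,-0.027,0,0,0,0,-1],
  [0,0,0,0,0,0.15,-1],
  [0,0,0,0,0,0.15,-1],
  [0,0,0,0,0,0.15,-1],
  [0,0,0,0,0,0.15,-1],
  [0,0,0,0,0,0.15,-1],
  [0,0,0,0,0,0.15,-1],
  [0,0,0,0,0,0.15,-1],
])

```text
clock: 1.73
ee_pos: [0.4136, -0.3733, 0.2315]
tool_rot: [0.97, -0.242, 0.0, 0.0]
contact_force: [-0.8, 0.7, -0.1]
finger_gap: 1.001
grip_force: 0.0
```

```bash
cat >> h.py <<'E'
def plan(pos,Rm):
    "shift in present tool axes (m), then turn (units of 45 deg), to reach pos, Rm"
    s=ctrl.sense();C=R.from_quat(s["tool_rot"]);D=C.inv()*Rm
    print("t",round(s["clock"],2),"pos",s["ee_pos"].round(4),"q",s["q"].round(2),"F",s["contact_force"].round(1),"gap",round(s["finger_gap"],3),"gf",round(s["grip_force"],1))
    sh=np.asarray(pos)-s["ee_pos"]
    print("shift now-axes",C.inv().apply(sh).round(4),"| after-turn axes",Rm.inv().apply(sh).round(4),"| turn/45",(np.degrees(D.as_rotvec())/45).round(4))
def down(yaw): # tool x at yaw deg, tool z down
    c,s=np.cos(np.radians(yaw)),np.sin(np.radians(yaw));return R.from_matrix(np.array([[c,s,0],[s,-c,0],[0,0,-1]]))
E
python3 -c "
from h import *
plan([.413,-.374,.060],down(-27.9))"
```

```text
t 1.73 pos [ 0.4136 -0.3733  0.2315] q [ 0.49  0.4   0.2   2.   -0.11  0.75 -1.31] F [-0.8  0.7 -0.1] gap 1.001 gf 0.0
shift now-axes [-0.0003  0.0009  0.1715] | after-turn axes [-0.0002  0.001   0.1715] | turn/45 [ 0.0001 -0.0005 -0.0033]
```

>>> apply_moves([
  [0,0.001,0.03,0,0,0,-1],
  [0,0,0.03,0,0,0,-1],
  [0,0,0.03,0,0,0,-1],
  [0,0,0.03,0,0,0,-1],
  [0,0,0.025,0,0,0,-1],
  [0,0,0.015,0,0,0,-1],
  [0,0,0.0115,0,0,0,-1],
  [0,0,0,0,0,0,-1],
])

```text
clock: 2.4
ee_pos: [0.4124, -0.3736, 0.0579]
tool_rot: [0.971, -0.24, -0.001, -0.001]
contact_force: [-0.3, -0.6, 0.9]
finger_gap: 1.0
grip_force: 0.0
```

>>> apply_moves([
  [0,0,0,0,0,0,1],
  [0,0,0,0,0,0,1],
  [0,0,0,0,0,0,1],
  [0,0,0,0,0,0,1],
  [0,0,0,0,0,0,1],
  [0,0,0,0,0,0,1],
  [0,0,0,0,0,0,1],
  [0,0,0,0,0,0,1],
], grip_force=70)

```text
clock: 3.07
ee_pos: [0.4134, -0.3743, 0.0604]
tool_rot: [0.971, -0.239, 0.001, 0.0]
contact_force: [0.0, 1.1, 7.4]
finger_gap: 0.222
grip_force: 71.5
```

Gripped at 19 mm opening, which fits the 20 mm bar. Now I lift and work out the pose above the spindle.

>>> apply_moves([
  [0,0,-0.01,0,0,0,1],
  [0,0,-0.025,0,0,0,1],
  [0,0,-0.035,0,0,0,1],
  [0,0,-0.035,0,0,0,1],
  [0,0,-0.035,0,0,0,1],
  [0,0,-0.035,0,0,0,1],
  [0,0,-0.025,0,0,0,1],
  [0,0,0,0,0,0,1],
])

```text
clock: 3.73
ee_pos: [0.4143, -0.3756, 0.2654]
tool_rot: [0.971, -0.24, 0.004, 0.001]
contact_force: [0.0, -0.4, -2.9]
finger_gap: 0.223
grip_force: 70.5
```

```bash
cat >> h.py <<'E'
def goal(h,phi,yawd=12.,seat=(.600,-.1065,.123),k=.0604):
    "TCP pose with rim h above face"
    y=np.radians(yawd);x=np.array([-np.sin(y),np.cos(y),0]);Z=np.array([0,0,1.])
    zax=np.cos(np.pi/6)*Z-.5*x;up=np.cos(np.pi/6)*x+.5*Z;yy=np.cross(zax,up);p=np.radians(phi)
    tx=np.cos(p)*up+np.sin(p)*yy
    return np.array(seat)+(h+k)*zax,R.from_matrix(np.c_[tx,np.cross(-zax,tx),-zax])
E
python3 -c "
from h import *
p,r=goal(.06,-97);print(p);plan(p,r)
p,r=goal(.11,-97);print(p);plan(p,r)"
```

```text
[ 0.61251628 -0.16538449  0.22726946]
t 3.73 pos [ 0.4143 -0.3756  0.2654] q [ 0.48  0.36  0.22  1.96 -0.1   0.82 -1.31] F [ 0.  -0.4 -2.9] gap 0.223 gf 70.5
shift now-axes [ 0.0773 -0.2783  0.0384] | after-turn axes [ 0.2208 -0.1513  0.1152] | turn/45 [ 0.6243 -0.2772 -0.7088]
[ 0.61771408 -0.18983818  0.27057073]
t 3.73 pos [ 0.4143 -0.3756  0.2654] q [ 0.48  0.36  0.22  1.96 -0.1   0.82 -1.31] F [ 0.  -0.4 -2.9] gap 0.223 gf 70.5
shift now-axes [ 0.0936 -0.2591 -0.0047] | after-turn axes [ 0.2208 -0.1513  0.0652] | turn/45 [ 0.6243 -0.2772 -0.7088]
```

>>> apply_moves([
  [0.006,-0.016,-0.001,0,0,0,1],
  [0.0125,-0.035,-0.001,0,0,0,1],
  [0.0135,-0.037,-0.001,0,0,0,1],
  [0.0135,-0.037,-0.001,0,0,0,1],
  [0.0135,-0.037,-0.001,0,0,0,1],
  [0.0135,-0.037,0,0,0,0,1],
  [0.0125,-0.035,0,0,0,0,1],
  [0.0086,-0.025,0,0,0,0,1],
])

```text
clock: 4.4
ee_pos: [0.6182, -0.1846, 0.2638]
tool_rot: [0.971, -0.238, -0.001, -0.001]
contact_force: [0.8, -0.2, -2.8]
finger_gap: 0.22
grip_force: 70.2
```

>>> apply_moves([
  [0,0,0,0.078,-0.0346,-0.0886,1],
  [0,0,0,0.078,-0.0346,-0.0886,1],
  [0,0,0,0.078,-0.0346,-0.0886,1],
  [0,0,0,0.078,-0.0346,-0.0886,1],
  [0,0,0,0.078,-0.0346,-0.0886,1],
  [0,0,0,0.078,-0.0346,-0.0886,1],
  [0,0,0,0.078,-0.0346,-0.0886,1],
  [0,0,0,0.078,-0.0346,-0.0886,1],
])

```text
clock: 5.07
ee_pos: [0.6156, -0.1891, 0.2643]
tool_rot: [0.964, 0.043, -0.046, -0.259]
contact_force: [0.5, 0.1, -3.0]
finger_gap: 0.22
grip_force: 70.3
```

```bash
python3 -c "
from h import *
p,r=goal(.06,-97);plan(p,r)"
```

```text
t 5.07 pos [ 0.6156 -0.1891  0.2643] q [ 0.5   0.63 -0.15  1.56 -0.36  1.28 -0.94] F [ 0.5  0.1 -3. ] gap 0.22 gf 70.3
shift now-axes [ 0.0019 -0.002   0.044 ] | after-turn axes [ 0.0016 -0.0023  0.044 ] | turn/45 [-0.0101  0.0085  0.0002]
```

>>> apply_moves([
  [0.0019,-0.002,0.015,-0.01,0.0085,0,1],
  [0,0,0.02,0,0,0,1],
  [0,0,0.009,0,0,0,1],
  [0,0,0,0,0,0,1],
  [0,0,0,0,0,0,1],
])

```text
clock: 5.48
ee_pos: [0.6132, -0.1648, 0.2272]
tool_rot: [0.965, 0.041, -0.043, -0.254]
contact_force: [-0.0, -0.4, -2.1]
finger_gap: 0.224
grip_force: 70.1
```

```bash
python3 - <<'E'
from h import *
p,r=goal(.06,-97);plan(p,r)
t=ctrl.grab_frame("top");s=ctrl.grab_frame("side")
def crop(f,x,y,w,h,k): return cv2.resize(f["img"][y:y+h,x:x+w,::-1],None,fx=k,fy=k,interpolation=cv2.INTER_CUBIC)
cv2.imwrite("pics/c3.png",np.hstack([crop(t,325,105,80,100,5),crop(s,265,90,80,100,5)]))
E
```

```text
t 5.48 pos [ 0.6132 -0.1648  0.2272] q [ 0.48  0.65 -0.15  1.64 -0.37  1.18 -0.94] F [-0.  -0.4 -2.1] gap 0.224 gf 70.1
shift now-axes [-0.0007  0.0004 -0.0002] | after-turn axes [-0.0008  0.0004 -0.0002] | turn/45 [ 0.0035  0.0001 -0.0031]
```

View pics/c3.png

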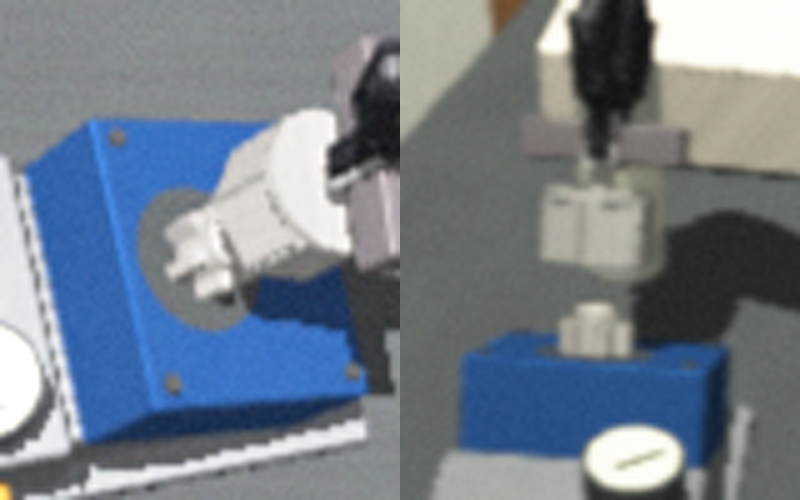

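The picture shows the key held over the spindle in both views, side sleeve at crop x of about 541–650 and spindle at about 558–635. I'll overlay the predicted axes to get the camera-to-robot offset.

```bash
cat > ov.py <<'E'
from h import *
import sys
out=sys.argv[1];seat=np.array(eval(sys.argv[2])) if len(sys.argv)>2 else np.array([.6,-.1065,.123])
S=ctrl.sense();C=R.from_quat(S["tool_rot"]).as_matrix();tx,ty,kz=C[:,0],C[:,1],-C[:,2];rim=S["ee_pos"]-.0604*kz
g=goal(0,0)[1].as_matrix();zax=-g[:,2];up=g[:,0];yy=np.cross(zax,up)
res=[]
for n,(x,y) in(("top",(325,105)),("side",(265,90))):
    f=ctrl.grab_frame(n);k=5;o=cv2.resize(f["img"][y:y+100,x:x+80,::-1],None,fx=k,fy=k,interpolation=cv2.INTER_CUBIC)
    def dot(P,c): cv2.circle(o,tuple(int(round(i)) for i in (proj(f,P)-[x,y]+.5)*k),1,c,-1)
    for a in np.arange(0,6.28,.12):
        for h in(.040,.046): dot(rim+h*kz+.036*(np.cos(a)*tx+np.sin(a)*ty),(0,0,255))
        for h,r in((0,.024),(.022,.024),(.037,.01)): dot(seat+h*zax+r*(np.cos(a)*up+np.sin(a)*yy),(0,255,0))
    for h in np.arange(0,.1,.004): dot(rim+h*kz,(0,0,255))
    for h in np.arange(0,.04,.004): dot(seat+h*zax,(0,255,0))
    for sx in(-.055,.055):
        for sy in(-.01,.01):
            for h in(.064,.077,.09): dot(rim+h*kz+sx*tx+sy*ty,(255,0,255))
    res.append(o)
cv2.imwrite(out,np.hstack(res))
E
python3 ov.py pics/c4.png
```

```text
(no output)
```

View pics/c4.png

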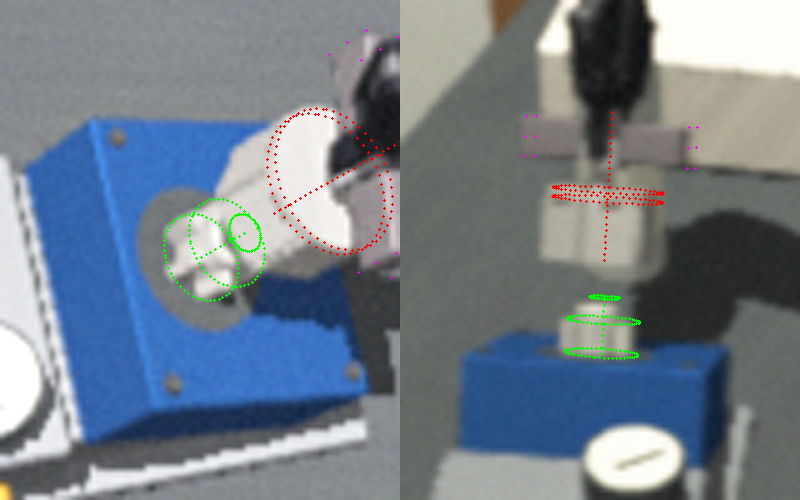

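The side camera shows the same offset of about 7–10 px for the key and the spindle, so they agree to about 2 mm relative to each other. That is inside the capture of the taper. I'll push down gently, watching force.

>>> apply_moves([
  [-0.0007,0.0004,0.01,0,0,0,1],
  [0,0,0.01,0,0,0,1],
  [0,0,0.004,0,0,0,1],
  [0,0,0,0,0,0,1],
])

```text
clock: 6.02
ee_pos: [0.6096, -0.1525, 0.2052]
tool_rot: [0.965, 0.041, -0.044, -0.254]
contact_force: [0.0, 0.4, -2.6]
finger_gap: 0.222
grip_force: 70.3
```

>>> apply_moves([
  [0,0,0.003,0,0,0,1],
  [0,0,0.003,0,0,0,1],
  [0,0,0.002,0,0,0,1],
  [0,0,0,0,0,0,1],
])

```text
clock: 6.35
ee_pos: [0.6095, -0.1495, 0.1993]
tool_rot: [0.965, 0.041, -0.043, -0.254]
contact_force: [-0.5, -0.2, -2.2]
finger_gap: 0.224
grip_force: 70.3
```

```bash
cat > st.py <<'E'
from h import *
import sys
p,r=goal(float(sys.argv[1]),-97);plan(p,r)
s=ctrl.sense();C=R.from_quat(s["tool_rot"]);print("F tool",C.inv().apply(s["contact_force"]).round(1),"M tool",C.inv().apply(s["ft_torque"]).round(2))
E
python3 st.py .028
```

```text
t 6.35 pos [ 0.6095 -0.1495  0.1993] q [ 0.47  0.67 -0.16  1.68 -0.38  1.11 -0.93] F [-0.5 -0.2 -2.2] gap 0.224 gf 70.3
shift now-axes [-0.0003  0.     -0.0003] | after-turn axes [-0.0003  0.     -0.0003] | turn/45 [ 0.0036 -0.001  -0.0027]
F tool [-0.4  1.2  1.9] M tool [-0.81  0.13 -0.03]
```

No side force at 28 mm, so the pilot is inside. I'll go on.

>>> apply_moves([
  [0,0,0.003,0,0,0,1],
  [0,0,0.003,0,0,0,1],
  [0,0,0,0,0,0,1],
])

```text
clock: 6.6
ee_pos: [0.6087, -0.1465, 0.1939]
tool_rot: [0.965, 0.041, -0.043, -0.254]
contact_force: [-0.4, 0.5, -2.3]
finger_gap: 0.225
grip_force: 70.3
```

>>> apply_moves([
  [0,0,0.002,0,0,0,1],
  [0,0,0.002,0,0,0,1],
  [0,0,0,0,0,0,1],
])

```text
clock: 6.85
ee_pos: [0.6085, -0.1448, 0.1907]
tool_rot: [0.965, 0.041, -0.042, -0.254]
contact_force: [0.8, -0.0, -2.5]
finger_gap: 0.221
grip_force: 70.6
```

```bash
python3 st.py .018
```

```text
t 6.85 pos [ 0.6085 -0.1448  0.1907] q [ 0.46  0.67 -0.17  1.7  -0.39  1.09 -0.93] F [ 0.8 -0.  -2.5] gap 0.221 gf 70.6
shift now-axes [-0.0004 -0.0001 -0.0002] | after-turn axes [-0.0004 -0.0001 -0.0002] | turn/45 [ 0.0038 -0.0015 -0.0028]
F tool [0.9 1.3 2. ] M tool [-0.9   0.11  0.02]
```

>>> apply_moves([
  [0,0,0.002,0,0,0,1],
  [0,0,0.002,0,0,0,1],
  [0,0,0,0,0,0,1],
])

```text
clock: 7.1
ee_pos: [0.6078, -0.1426, 0.1871]
tool_rot: [0.965, 0.041, -0.043, -0.254]
contact_force: [-1.3, 1.0, -3.1]
finger_gap: 0.221
grip_force: 70.3
```

```bash
python3 st.py .014
```

```text
t 7.1 pos [ 0.6078 -0.1426  0.1871] q [ 0.46  0.67 -0.17  1.7  -0.39  1.08 -0.93] F [-1.3  1.  -3.1] gap 0.221 gf 70.3
shift now-axes [-0.0001  0.0001 -0.0004] | after-turn axes [-0.0001  0.0001 -0.0004] | turn/45 [ 0.0032 -0.0005 -0.0028]
F tool [-1.   0.6  3.4] M tool [-0.73 -0.11  0.02]
```

>>> apply_moves([
  [0,0,0.002,0,0,0,1],
  [0,0,0.002,0,0,0,1],
  [0,0,0.002,0,0,0,1],
  [0,0,0,0,0,0,1],
])

```text
clock: 7.43
ee_pos: [0.6072, -0.1397, 0.1819]
tool_rot: [0.965, 0.041, -0.043, -0.254]
contact_force: [-1.6, 0.9, -2.6]
finger_gap: 0.222
grip_force: 70.2
```

>>> apply_moves([
  [0,0,0.002,0,0,0,1],
  [0,0,0.002,0,0,0,1],
  [0,0,0,0,0,0,1],
])

```text
clock: 7.68
ee_pos: [0.6068, -0.1378, 0.1784]
tool_rot: [0.965, 0.041, -0.043, -0.254]
contact_force: [-2.7, 1.2, -1.9]
finger_gap: 0.225
grip_force: 70.3
```

```bash
python3 st.py .0
```

```text
t 7.68 pos [ 0.6068 -0.1378  0.1784] q [ 0.46  0.68 -0.17  1.72 -0.39  1.06 -0.93] F [-2.7  1.2 -1.9] gap 0.225 gf 70.3
shift now-axes [-0.0002  0.      0.0036] | after-turn axes [-0.0002  0.      0.0036] | turn/45 [ 0.0033 -0.0007 -0.0028]
F tool [-2.4 -0.3  2.5] M tool [-0.38 -0.52  0.06]
```

>>> apply_moves([
  [0,0,0.002,0,0,0,1],
  [0,0,0.001,0,0,0,1],
  [0,0,0.001,0,0,0,1],
  [0,0,0,0,0,0,1],
])

```text
clock: 8.02
ee_pos: [0.6065, -0.1359, 0.1751]
tool_rot: [0.965, 0.041, -0.043, -0.254]
contact_force: [-2.8, 1.3, -0.9]
finger_gap: 0.223
grip_force: 70.4
```

```bash
python3 st.py .0
```

```text
t 8.02 pos [ 0.6065 -0.1359  0.1751] q [ 0.46  0.68 -0.17  1.72 -0.39  1.05 -0.93] F [-2.8  1.3 -0.9] gap 0.223 gf 70.4
shift now-axes [-0.0002 -0.     -0.0002] | after-turn axes [-0.0002 -0.     -0.0002] | turn/45 [ 0.0034 -0.0009 -0.0028]
F tool [-2.6 -0.8  1.6] M tool [-0.24 -0.8   0.07]
```

Not yet on the face; continuing in 1 mm steps.

>>> apply_moves([
  [0,0,0.001,0,0,0,1],
  [0,0,0.001,0,0,0,1],
  [0,0,0,0,0,0,1],
])

```text
clock: 8.27
ee_pos: [0.6067, -0.1357, 0.1748]
tool_rot: [0.966, 0.041, -0.042, -0.254]
contact_force: [-4.8, -2.2, 9.8]
finger_gap: 0.219
grip_force: 71.9
```

```bash
python3 st.py .0
```

```text
t 8.27 pos [ 0.6067 -0.1357  0.1748] q [ 0.46  0.68 -0.17  1.72 -0.39  1.05 -0.92] F [-4.8 -2.2  9.8] gap 0.219 gf 71.9
shift now-axes [-0.0005  0.     -0.0006] | after-turn axes [-0.0005  0.     -0.0006] | turn/45 [ 0.0041 -0.0026 -0.0026]
F tool [-5.6 -3.2 -9.1] M tool [ 0.24 -1.48  0.1 ]
```

The key is bottomed at its fully-home height. I'll press slightly more, hold, then check with a picture before releasing.

>>> apply_moves([
  [0,0,0.001,0,0,0,1],
  [0,0,0.001,0,0,0,1],
  [0,0,0,0,0,0,1],
  [0,0,0,0,0,0,1],
  [0,0,0,0,0,0,1],
])

```text
clock: 8.68
ee_pos: [0.6068, -0.1355, 0.1747]
tool_rot: [0.966, 0.041, -0.041, -0.253]
contact_force: [-6.7, -4.8, 22.7]
finger_gap: 0.216
grip_force: 73.7
```

```bash
python3 st.py .0; python3 ov.py pics/c5.png
```

```text
t 8.68 pos [ 0.6068 -0.1355  0.1747] q [ 0.46  0.68 -0.17  1.72 -0.4   1.05 -0.92] F [-6.7 -4.8 22.7] gap 0.216 gf 73.7
shift now-axes [-0.0006  0.0001 -0.0007] | after-turn axes [-0.0006  0.0001 -0.0007] | turn/45 [ 0.0051 -0.0046 -0.0023]
F tool [ -8.5  -7.4 -21.4] M tool [ 0.79 -2.46  0.09]
```

View pics/c5.png

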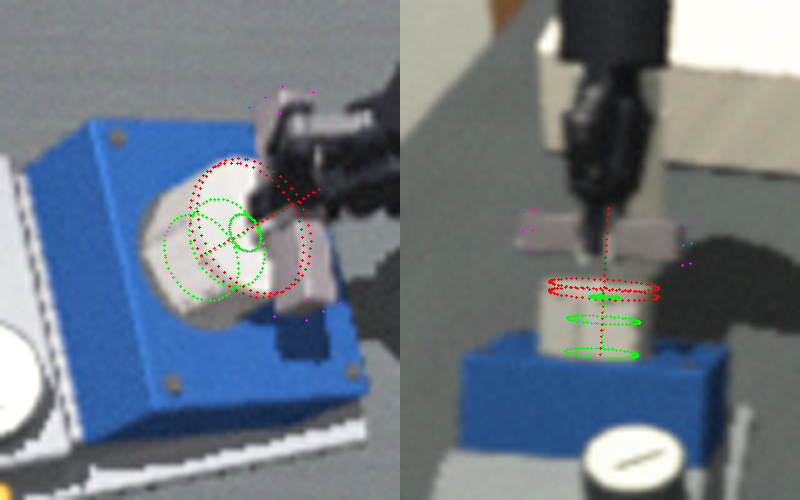

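The picture shows the sleeve sitting on the face in both views (side rim at about y=355, on the face). Now I ease off the push, open, and withdraw along the axis.

>>> apply_moves([
  [0,0,-0.001,0,0,0,1],
  [0,0,-0.001,0,0,0,1],
  [0,0,0,0,0,0,-1],
  [0,0,0,0,0,0,-1],
  [0,0,0,0,0,0,-1],
  [0,0,0,0,0,0,-1],
  [0,0,0,0,0,0,-1],
  [0,0,0,0,0,0,-1],
])

```text
clock: 9.45
ee_pos: [0.6067, -0.1352, 0.1734]
tool_rot: [0.965, 0.041, -0.042, -0.254]
contact_force: [-0.5, 0.2, 0.2]
finger_gap: 1.0
grip_force: 0.0
```

>>> apply_moves([
  [0,0,-0.01,0,0,0,-1],
  [0,0,-0.02,0,0,0,-1],
  [0,0,-0.03,0,0,0,-1],
  [0,0,-0.03,0,0,0,-1],
  [0,0,-0.03,0,0,0,-1],
  [0,0,-0.02,0,0,0,-1],
  [0,0,0,0,0,0,-1],
  [0,0,0,0,0,0,-1],
])

```text
clock: 10.12
ee_pos: [0.6212, -0.2044, 0.2963]
tool_rot: [0.966, 0.041, -0.041, -0.253]
contact_force: [-0.9, 0.2, 0.4]
finger_gap: 0.997
grip_force: 0.0
```

```bash
python3 - <<'E'
from h import *
t=ctrl.grab_frame("top");s=ctrl.grab_frame("side")
def crop(f,x,y,w,h,k): return cv2.resize(f["img"][y:y+h,x:x+w,::-1],None,fx=k,fy=k,interpolation=cv2.INTER_CUBIC)
cv2.imwrite("pics/c6.png",np.hstack([crop(t,325,105,80,100,5),crop(s,265,90,80,100,5)]))
print(ctrl.sense()["contact_force"],ctrl.sense()["joint_velocities"].round(3))
E
```

```text
[-0.12938931 -0.03438117  1.06180658] [-0.007  0.009 -0.003  0.013  0.    -0.001  0.001]
```

View pics/c6.png

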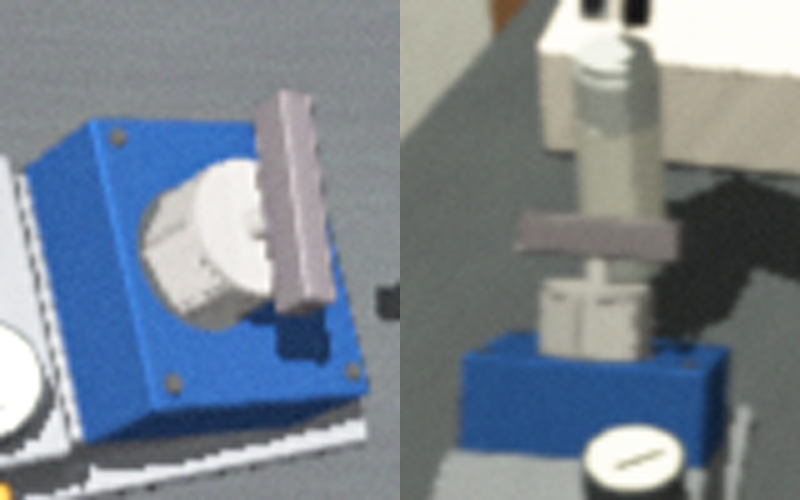

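The key sits square and flush on the face, the gripper is clear, and the can is upright.

```bash
python3 -c "
from bench import ctrl
print(ctrl.sign_off())"
```

```text
the job is handed in; nothing more can be done
None
```

The key is meshed and fully home on the spindle, pressed down to the face before I let go, with the gripper withdrawn clear and the job handed in at about 10 s of the 48 s allowed; the sign-off returned no verdict.

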